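# Draw a carton from the sprung-flap dispenser and lay it in the tray

## Robot

A 7-joint arm with a two-finger parallel gripper is mounted at the origin on a cart in front of the work surface, level with it; the furniture and walls round the work are solid. World frame = base frame: x ahead of the robot, y to its left, z up, the work surface at z = 0. Lengths are in mm, angles in degrees, forces in N, time in s.
With the tool pointing down it reaches from about 425 to 950 mm from the base axis. Payload 4.7 kg.
Tool frame: the origin (TCP) lies on the centre line of the jaws, within the pads' length; the fingertips stand 25 mm ahead of it and the grasp point (between the pads) lies 6 mm ahead of it; y points along the fingers, z is the direction in which the jaws open and shut, and the axes are right-handed (so a half turn about y gives the same grasp; the last joint's range is limited). The gripper opens to 85 mm and grips with 20 to 120 N. Pads are 22 mm wide; open, the fingers measure 114 mm over their backs; the gripper's body (76 mm by 85 mm) begins 54 mm behind the grasp point. The pads swing forward as they close: fully open they stand 13 mm farther back than shut.
Start: joints at [66.526, 26.849, -2.785, 87.806, 1.381, 65.374, -4.715], TCP at [250.918, -626.647, 256.335] pointing down, gripper open.
Joint ranges: [-148.3, 148.3], [-19.14, 114.17], [-79.39, 73.82], [5.75, 140.21], [-59.74, 239.74], [12.07, 113.84], [-152.46, 152.46]. Speed limits (degrees/s): [147.25, 147.25, 180, 180, 180, 180, 180].

## Interface

Orientations are given as a 3x3 rotation matrix whose columns are the frame's x, y, z axes.
In Python, from workcell import manip gives the robot as it stands. Calls block until the motion is done:
- manip.move_to(position, orientation): joint-space move of the TCP to a pose.
- manip.move_linear(position, attitude=None, rate=150, guard=None): straight line of the TCP; attitude=None keeps the orientation; rate is the mean speed in mm/s. With guard (N) it stops when the force on the tool has changed by that much, and returns True; else False.
- manip.goto_joints(angles): joint-space move.
- manip.open_gripper() and manip.gripper_close(): open the fingers fully, or close them until they stop; the grip force is fixed at half the most.
- manip.wait(seconds).
- manip.inverse_kinematics(position, orientation): joint angles nearest the present ones, or None.
- manip.sense(): the state.
- manip.read_camera(name): name is "scene" or "top" or "wrist"; returns (picture, depth): 400x640x3 uint8, red, green, blue; 400x640 float32, mm along the optical axis (not along the pixel's ray), 0 where there is no reading.
- manip.get_calibration(name): a dict with "mtx" (3x3 intrinsics, pixels), "world_from_camera" (4x4, takes a point from camera to world coordinates). Camera axes: x right, y up, looking along -z (the intrinsics and any distortion apply to the point x, -y, -z); pixel columns grow to the right and rows downward; lengths in mm; the calibration is good to about 2 mm. A picture is of the moment at which its call begins: read the wrist's pose just before it. get_calibration takes no time and is no camera call; for the wrist camera it gives the pose at the moment of the call.
A pose or a line that the arm cannot do raises manip.Unreachable and nothing moves.
- manip.job_done(): hands the job in, once; it reports no verdict.
The state is a dict: "t": time; "qpos": joint angles; "dq": joint speeds; "joint_efforts": joint torques, N m; "tool_pos": TCP position; "tcp_rot": TCP orientation; "wrist_force": force on the tool from outside, world axes, zero at the start; "torque": the same for the moment, N m; "opening": finger opening in mm.
Only numpy, scipy, OpenCV 4.12 (cv2) and the standard library are available. Lean on these libraries where they do the work, as an engineer would, in place of code of your own. Each camera call takes 0.05 s, during which the arm holds its last target.

## Task

Press the clear sprung flaps on top of the blue dispenser open, reach in behind the pink carton and, keeping the flaps held open, slide the carton along the worktop out of the dispenser's open end, still standing on its long edge, so that the flaps shut again (do not lift it out through the flaps). Stand it on its long edge on the worktop right beside the middle of the grey tray's low front step, printed top face away from the tray, then tip it over the step so that it lies flat on the tray with the printed top up, and push it fully home and square against the fence at the back of the tray. Leave the other things on the worktop where they are.

Things in the scene. Friction and masses are not known exactly. Their poses are not given: they have to be found in the camera images.
- dispenser: See-through blue floorless channel fixed to the worktop, 176 long (own x) x 70 wide (y) x 82 mm high; origin under its centre, z up. Open mouth at the -x end, towards the robot; back wall at +x (inner face x = +83). Side walls' inner faces at y = +-30, feet 4 mm high out to y = +-49. Grey guide ledges 14 mm high leave a lane 25 mm wide (y = +-12.5) where the carton stands on the worktop.
- dispenser_mouth (a point): Middle of the dispenser's open mouth at worktop height (88 mm along the dispenser's -x from its centre). No roof but the two flaps and no bar across the mouth: fingers that reach in through the flaps can slide out of it with the carton.
- flap_left (a joint): Clear sprung flap, yellow edge strip, 168 x 29 x 3 mm, hinged on top of the dispenser's +y wall (y = +30, z = 80 mm), covering its half of the top. 0 = shut (level); grows as it is pressed down inwards, limit 1.35 rad. Spring 0.012 N m shut to 0.046 N m fully open; it shuts when let go. Fully open its edge hangs at z = 50 mm, above the carton.
- flap_right (a joint): The same flap, mirrored, on the dispenser's -y wall. Fingers pressed down on the centre line (y = 0) open both flaps.
- carton: Pink carton, 96 x 48 x 20 mm (own x, y, z), about 0.11 kg. Origin at the centre of its underside (96 x 48 face); the middle is 10 mm along own +z, which points out of the printed top. Starts in the dispenser standing on a long edge (y up, 48 mm tall, origin 24 mm high), along the lane, +z to the dispenser's -y; at least 45 mm free between its rear end and the back wall.
- tray: Low grey tray with black mat, fixed to the worktop. Origin on the worktop at the middle of the foot of its front step; own +x from step to fence, z up. Platform 8 mm high, x = 0 to 62 mm; its front edge is the low step. End rims 15 mm high at y = +-76 to +-82. A carton stood by the step and pushed high towards +x tips over it and lies on the platform, overhanging the step by some 8 mm until pushed home.
- tray_fence (a point): Middle of the inner face of the aluminium fence at the back of the tray, at platform height (62 mm along the tray's +x, 8 mm up). The fence is 22 mm high over the worktop; the carton is home when its far long side touches it.
- strip_tube: White test strip tube, 126 mm high, bystander; origin under its centre
- stain_violet: Brown dropper bottle with violet label band, 108 mm high, bystander; origin under its centre
- stain_red: Brown dropper bottle with red label band, 108 mm high, bystander; origin under its centre
- timer: Small white timer 64 x 60 x 19 mm, bystander; origin under its centre
- specimen_cup: Specimen cup with yellow lid, 62 mm wide, 72 mm high, bystander beyond the microscope; origin under its centre
- lens_tissue: Flat pad 93 x 66 x 9 mm, bystander beyond the microscope; origin under its centre

How it is judged (in metres and radians):
On the way, in this order (a step that is already met when the one before it is completed fails the run):
1. a flap is pressed open while the carton stands in the dispenser (value of joint any of flap_left, flap_right above 0.6 rad and x of carton in the frame of dispenser above -0.06 m), for 0.1 s.
2. the carton is half way out of the mouth, standing on its edge, with a flap still held open (value of joint any of flap_left, flap_right above 0.4 rad and x of carton in the frame of dispenser below -0.075 m and angle between carton's own z axis and vertical between 1.37 and 1.77 rad).
3. the carton stands on its edge clear of the mouth and both flaps have shut (x of carton in the frame of dispenser below -0.136 m and value of joint each of flap_left, flap_right below 0.15 rad and angle between carton's own z axis and vertical between 1.37 and 1.77 rad), for 0.1 s.
4. the carton stands on its edge on the worktop within 25 mm of the tray's front step, not more than 30 mm off its middle (x of carton in the frame of tray between -0.025 and 0.004 m and y of carton in the frame of tray between -0.03 and 0.03 m and height (world z) of carton below 0.028 m and angle between the x axis of carton and the y axis of tray, either way round below 0.3 rad and angle between carton's own z axis and vertical between 1.37 and 1.77 rad), for 0.1 s.
5. the carton has been tipped onto its underside on the tray (angle between carton's own z axis and vertical below 0.25 rad and x of carton in the frame of tray between 0 and 0.031 m), for 0.1 s.
At the end, for the whole second after the job is handed in: The carton lies at rest flat on the tray's platform, printed top up (within 0.1 rad), its far long side within 5 mm of the fence and square to it within 0.1 rad, its middle within 30 mm of the tray's middle along the fence; both flaps are shut (under 0.15 rad) (angle between carton's own z axis and vertical below 0.1 rad and height (world z) of carton between 0.005 and 0.012 m and x of carton in the frame of tray between 0.033 and 0.041 m and y of carton in the frame of tray between -0.03 and 0.03 m and angle between the x axis of carton and the y axis of tray, either way round below 0.1 rad and value of joint each of flap_left, flap_right below 0.15 rad and linear speed of carton below 0.02 m/s); the robot touches nothing.
It fails at once if the carton is lifted more than 20 mm while it is still in the dispenser (height (world z) of carton above 0.044 m and x of carton in the frame of dispenser above -0.1 m and horizontal distance between carton and dispenser below 0.11 m).
It fails at once if a bystander is moved more than 30 mm (distance of any of strip_tube, stain_violet, stain_red, timer, specimen_cup, lens_tissue from where it was at the start of the episode above 0.03 m).
It also fails if it takes over 72 s, if anything falls off the work surface, if the arm or the gripper's body presses on something with over 40 N, if the wrist force passes 120 N, or if a joint passes its speed limit or range.

## Working session

There is one attempt and no reset: what is moved stays moved. The work goes in short steps, each a Python script; the robot and the scene stay as the last script left them, time stands still between calls to the robot, and variables do not carry over. Pictures are saved under pics/ and viewed, and the job is handed in when it is done.

```bash
ls; mkdir -p pics
python3 - <<'E'
from workcell import manip
import cv2,numpy as np
s=manip.sense();print(s['t'],s['tool_pos'],s['tcp_rot'],s['opening'])
for n in ['scene','top','wrist']:
    c=manip.get_calibration(n);print(n,{k:np.round(v,3).tolist() if hasattr(v,'__len__') and not isinstance(v,str) else v for k,v in c.items()})
    im,d=manip.read_camera(n);np.savez('pics/%s0.npz'%n,im=im,d=d,mtx=c['mtx'],T=c['world_from_camera'])
    cv2.imwrite('pics/%s0.png'%n,im[:,:,::-1])
E
```

```text
pics
0.0 [ 250.66172504 -626.14926665  255.24298049] [[-9.28366767e-01 -8.18839053e-04  3.71664466e-01]
 [-3.71665357e-01  1.79910066e-03 -9.28365028e-01]
 [ 9.15197539e-05 -9.99998046e-01 -1.97455937e-03]] 85.26421386312285
scene {'mtx': [[405.471, 0.0, 319.161], [0.0, 405.471, 198.336], [0.0, 0.0, 1.0]], 'world_from_camera': [[-0.405, 0.601, -0.69, -306.92], [-0.914, -0.27, 0.301, 526.762], [-0.006, 0.753, 0.659, 833.778], [0.0, 0.0, 0.0, 1.0]]}
top {'mtx': [[445.183, 0.0, 312.997], [0.0, 445.183, 199.131], [0.0, 0.0, 1.0]], 'world_from_camera': [[0.104, 0.973, -0.205, 238.335], [-0.995, 0.101, -0.025, 145.361], [-0.004, 0.206, 0.979, 1319.65], [0.0, 0.0, 0.0, 1.0]]}
wrist {'mtx': [[335.571, 0.0, 316.889], [0.0, 335.571, 197.989], [0.0, 0.0, 1.0]], 'world_from_camera': [[0.372, 0.893, 0.255, 313.91], [-0.928, 0.358, 0.1, -600.608], [-0.002, -0.274, 0.962, 373.775], [0.0, 0.0, 0.0, 1.0]]}
```

View pics/scene0.png

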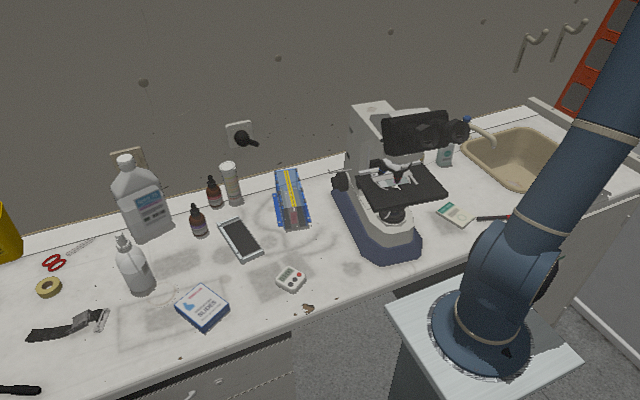

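View pics/top0.png

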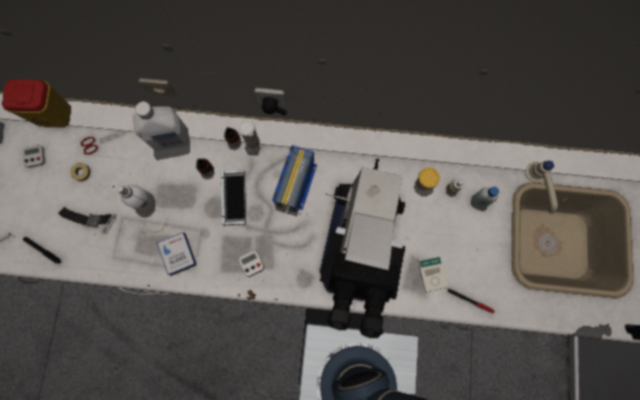

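View pics/wrist0.png

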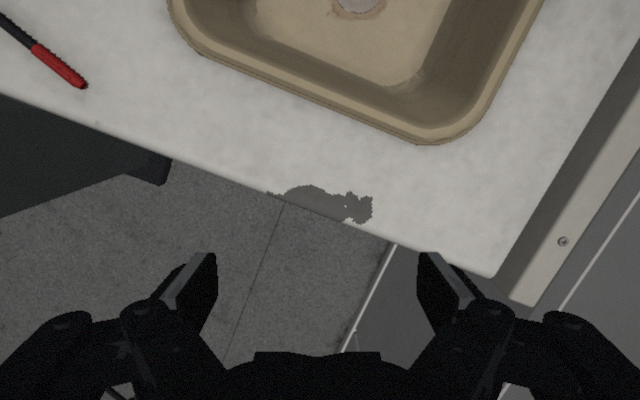

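The scene image shows the dispenser at about (292,200) and the tray at (240,238). The timer is at (291,278), the strip tube at (229,180), the bottles at (213,192) and (198,220), and the microscope at (385,200). Next I'll zoom in and convert these to positions.

```bash
cat > h.py <<'E'
import numpy as np,cv2
def ray(K,T,uv,z):
    K=np.array(K);T=np.array(T)
    uv=np.atleast_2d(np.array(uv,float))
    d=np.c_[(uv[:,0]-K[0,2])/K[0,0],-(uv[:,1]-K[1,2])/K[1,1],-np.ones(len(uv))]@T[:3,:3].T
    o=T[:3,3]
    return o+d*((z-o[2])/d[:,2])[:,None]
def pt(K,T,D):
    v,u=np.mgrid[0:D.shape[0],0:D.shape[1]]
    P=np.stack([(u-K[0,2])/K[0,0]*D,-(v-K[1,2])/K[1,1]*D,-D],-1)
    return P@T[:3,:3].T+T[:3,3]
def proj(K,T,P):
    P=np.atleast_2d(P);c=(P-T[:3,3])@T[:3,:3]
    return np.c_[K[0,0]*c[:,0]/-c[:,2]+K[0,2],-K[1,1]*c[:,1]/-c[:,2]+K[1,2]]
E
python3 - <<'E'
from h import *
a=np.load('pics/scene0.npz');b=np.load('pics/top0.npz')
cv2.imwrite('pics/sz.png',cv2.resize(a['im'][150:300,180:340,::-1],None,fx=5,fy=4.0*1,interpolation=2)[:600])
cv2.imwrite('pics/tz.png',cv2.resize(b['im'][120:280,190:330,::-1],None,fx=3.75*1.5*.66,fy=3.75,interpolation=2))
for n,uv,z in [('tray corners top',[(222,171),(244,172),(245,223),(221,222)],10),('timer',[(250,263)],19),('disp',[(288,147),(315,152),(306,215),(276,208)],80),('sv',[(204,166)],108),('sr',[(232,138)],108),('strip',[(250,130)],126)]:
    print(n,ray(b['mtx'],b['T'],uv,z).round(0).tolist())
E
```

```text
tray corners top [[571.0, 464.0, 10.0], [575.0, 397.0, 10.0], [419.0, 373.0, 10.0], [415.0, 444.0, 10.0]]
timer [[303.0, 341.0, 19.0]]
disp [[645.0, 266.0, 80.0], [638.0, 186.0, 80.0], [450.0, 192.0, 80.0], [461.0, 279.0, 80.0]]
sv [[555.0, 493.0, 108.0]]
sr [[646.0, 426.0, 108.0]]
strip [[669.0, 374.0, 126.0]]
```

View pics/sz.png

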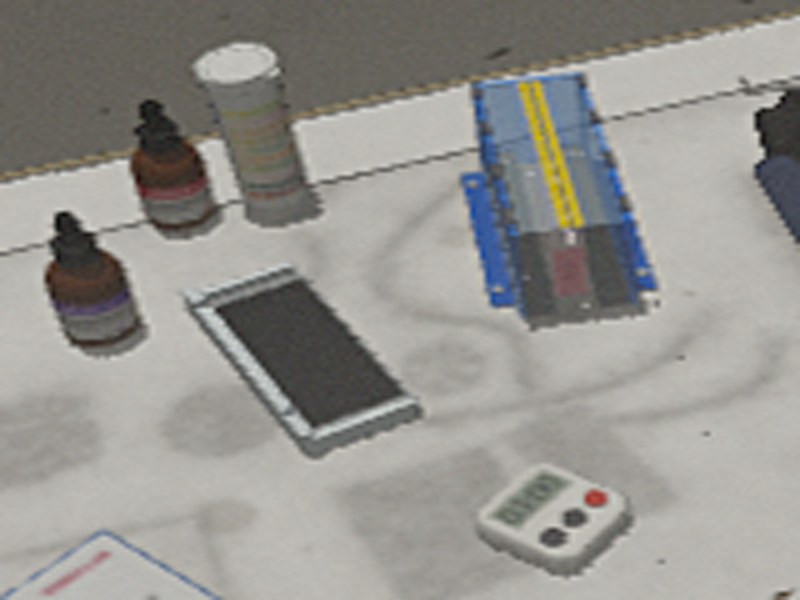

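View pics/tz.png

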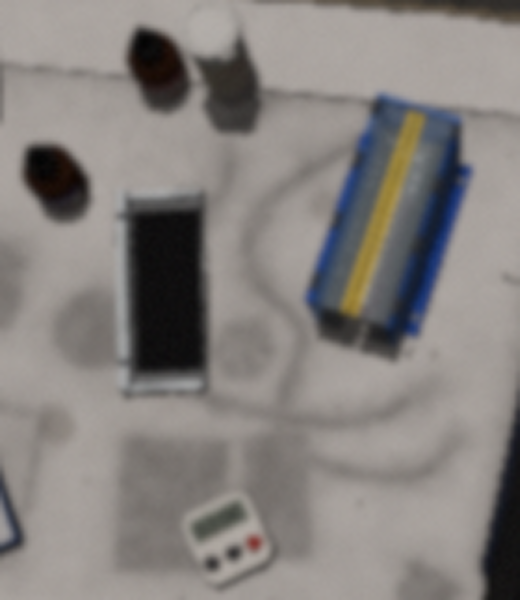

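The zoomed views show the tray's bright aluminium fence on its left (world +y) side and the step on the right. The dispenser mouth faces the robot, with the pink carton inside. Next come precise fits and an obstacle height map.

Run:
```python
from h import *
a=np.load('pics/scene0.npz');b=np.load('pics/top0.npz')
# height map
H=np.full((40,60),-99.)
for s in (a,b):
    P=pt(s['mtx'],s['T'],s['d'].astype(float));ok=(s['d']>0)
    P=P[ok]
    i=((P[:,0]-150)//20).astype(int);j=((P[:,1]+500)//20).astype(int)
    m=(i>=0)&(i<40)&(j>=0)&(j<60)
    np.maximum.at(H,(i[m],j[m]),P[m,2])
print('cols y',list(range(-100,580,20)))
for r in range(36,3,-1): print(150+20*r, ' '.join('%4d'%v for v in H[r,20:54]))
# yellow strips
for n,s in (('scene',a),('top',b)):
    hsv=cv2.cvtColor(s['im'],cv2.COLOR_RGB2HSV)
    m=cv2.inRange(hsv,(20,110,90),(35,255,255));
    m[:, :260]=0;m[:,325:]=0;m[:140]=0;m[240:]=0
    v,u=np.nonzero(m);print(n,len(u))
    Q=ray(s['mtx'],s['T'],np.c_[u,v],80)[:,:2]
    c=Q.mean(0);_,_,V=np.linalg.svd(Q-c);d=V[0]*np.sign(V[0,0]);t=(Q-c)@d
    print('yel centre',(c+d*(t.min()+t.max())/2).round(1),'len',np.ptp(t),'ang',np.degrees(np.arctan2(d[1],d[0])))
    # pink
    m=cv2.inRange(hsv,(160,60,40),(180,255,255))|cv2.inRange(hsv,(0,60,40),(8,255,255))
    m[:, :270]=0;m[:,325:]=0;m[:150]=0;m[235:]=0
    v,u=np.nonzero(m);print('pink',len(u),u.min() if len(u) else 0,u.max() if len(u) else 0, v.min() if len(u) else 0,v.max() if len(u) else 0)
    # black mat
    m=(s['im'].max(2)<70).astype(np.uint8)
    n_,L,st,ce=cv2.connectedComponentsWithStats(m)
    seed=(233,197) if n=='top' else (240,240)
    l=L[seed[1],seed[0]];print('mat',l,st[l],ce[l])
    cn,_=cv2.findContours((L==l).astype(np.uint8),0,1)
    r=cv2.minAreaRect(ray(s['mtx'],s['T'],cn[0][:,0],8)[:,:2].astype(np.float32));print('mat rect',r)
```

```text
cols y [-100, -80, -60, -40, -20, 0, 20, 40, 60, 80, 100, 120, 140, 160, 180, 200, 220, 240, 260, 280, 300, 320, 340, 360, 380, 400, 420, 440, 460, 480, 500, 520, 540, 560]
870  -99  -99  -99  -99  -99  -99  -99  -99  -99  -99  -99  -99  -99  -99  -99  -99  -99  -99  -99  -99  -99  -99  -99  -99  -99  -99  -99  -99  -99  -99  -99  -99  -99  -99
850  -99  -99  -99  -99  -99  -99  -99  -99  -99  -99  -99  -99  -99  -99  -99  -99  -99  -99  -99  -99  -99  -99  -99  -99  -99  -99  -99  -99  -99  -99  -99  -99  -99  -99
830  -99  -99  -99  -99  -99  -99  -99  -99  -99  -99  -99  -99  -99  -99  -99  -99  -99  -99  -99  -99  -99  -99  -99  -99  -99  -99  -99  -99  -99  -99  -99  -99  -99  -99
810  -99  -99  -99  -99  -99  -99  -99  -99  -99  -99  -99  -99  -99  -99  -99  -99  -99  -99  -99  -99  -99  -99  -99  -99  -99  -99  -99  -99  -99  -99  -99  -99  -99  -99
790  -99  -99  -99  -99  -99  -99  -99  -99  -99  -99  -99  -99  -99  -99  -99  -99  -99  -99  -99  -99  -99  -99  -99  -99  -99  -99  -99  -99  -99  -99  -99  -99  -99  -99
770  -99  -99  -99  -99  -99  -99  -99  -99  -99  -99  -9
[... 4647 characters left out ...]
 5    4  202  202  399  424  424  419  422  426  423    7    3    5    4    5    4    4    5    6    3    5    5    6    4    5    6    5    5    5    7    4    5   31
scene 132
yel centre [563.1 241.5] len 167.5350407243894 ang -11.833198716071383
pink 47 291 296 212 223
mat 257 [223 220  37  36 545] [240.4440367  236.99633028]
mat rect ((497.812255859375, 414.94122314453125), (131.00738525390625, 53.41291046142578), 8.756634712219238)
top 232
yel centre [558.4 242.6] len 165.32328533077714 ang -12.160360614203382
pink 0 0 0 0 0
mat 25 [225 175  21  45 851] [234.49353702 197.07520564]
mat rect ((495.21844482421875, 414.53466796875), (136.1892852783203, 59.62727355957031), 9.471112251281738)
```

Sizing up: the dispenser is near (560,242) with yaw about -12°, and the tray's mat centre is near (496,415) with its long axis at about +9°. The microscope is up to 420 mm tall and stands between the robot's start and the work. I'll fit the arm geometry from IK queries so I can plan clearance over it.

```bash
cat > kin.py <<'E'
import numpy as np
from scipy.spatial.transform import Rotation as R
def chain(q,p):
    # p: h,a1,L1,e1,L2,e2,o,Lt
    h,L1,e1,L2,e2,o,Lt,s1,s3,s5,s7=p
    q=np.radians(q);pts=[];T=np.eye(3);x=np.zeros(3)
    def rz(a):return R.from_euler('z',a).as_matrix()
    def ry(a):return R.from_euler('y',a).as_matrix()
    T=rz(s1*q[0]);x=x+T@[0,0,h];pts.append(x)
    T=T@ry(q[1])@rz(s3*q[2]);x=x+T@[e1,0,L1];pts.append(x)
    T=T@ry(q[3]);x=x+T@[e2,0,0];T=T@rz(s5*q[4]);x=x+T@[0,0,L2];pts.append(x)
    T=T@ry(q[5]);x=x+T@[o,0,Lt];pts.append(x)
    T=T@rz(s7*q[6]);
    return np.array(pts),T
E
python3 - <<'E'
from workcell import manip
import numpy as np
from kin import chain
from scipy.optimize import least_squares
s=manip.sense();R0=s['tcp_rot']
S=[(s['qpos'],s['tool_pos'])]
rng=np.random.default_rng(0)
from scipy.spatial.transform import Rotation as R
for i in range(60):
    r=rng.uniform(450,850);a=np.radians(rng.uniform(-100,60));z=rng.uniform(60,600)
    Rm=R.from_euler('xyz',rng.uniform(-25,25,3)*[1,1,4],degrees=True).as_matrix()@R0
    p=[r*np.cos(a),r*np.sin(a),z]
    try:q=manip.inverse_kinematics(p,Rm)
    except Exception as e: q=None
    if q is not None:S.append((q,p))
print(len(S))
best=None
for s3 in(1,-1):
  for s5 in(1,-1):
    f=lambda x:np.concatenate([chain(q,list(x)+[-1,s3,s5,1])[0][-1]-p for q,p in S])
    r=least_squares(f,[300,400,0,400,0,0,200])
    print(s3,s5,np.abs(r.fun).max(),r.x.round(1))
for q,p in S[:6]:print(np.round(q,1),np.round(p))
E
```

```text
52
1 1 484.1866743994292 [-595.4 1015.4 -291.1  356.7 -124.7   78.1   77.4]
1 -1 464.48253423882795 [-678.   990.9 -346.7  331.5 -148.8   -2.9   25.3]
-1 1 153.30826573653042 [-32.1 491.5  30.9 435.5 -53.9 -11.9 -16.7]
-1 -1 45.91607199258374 [192.1 576.3  -5.6 463.2  -7.5   9.6 264.5]
[66.5 26.9 -2.8 87.9  1.4 65.4 -4.7] [ 251. -626.  256.]
[ 83.5  38.  -36.2 109.1  49.   15.8  31.5] [ 386. -590.   82.]
[ 29.1  27.  -66.9  95.2  35.8  49.8 142.2] [663. 199. 354.]
[83.  24.9  4.7 68.9 14.9 68.6 26.3] [ -64. -790.  454.]
[ 20.   27.7  -1.2 119.   40.   30.7 -52.7] [ 481. -305.   75.]
[ 40.5  38.7  -2.9  85.4 -11.1  57.8 -61.9] [ 573. -444.  133.]
```

```bash
cat > fit.py <<'E'
from workcell import manip
import numpy as np
from kin import chain
from scipy.optimize import least_squares
from scipy.spatial.transform import Rotation as R
s=manip.sense();R0=s['tcp_rot']
S=[(s['qpos'],s['tool_pos'])]
rng=np.random.default_rng(0)
for i in range(60):
    r=rng.uniform(450,850);a=np.radians(rng.uniform(-100,60));z=rng.uniform(60,600)
    Rm=R.from_euler('xyz',rng.uniform(-25,25,3)*[1,1,4],degrees=True).as_matrix()@R0
    p=[r*np.cos(a),r*np.sin(a),z]
    q=manip.inverse_kinematics(p,Rm)
    if q is not None:S.append((q,p))
def f(x): return np.concatenate([chain(np.array(q)+np.r_[x[7:13],0],list(x[:7])+[-1,-1,-1,-1])[0][-1]+np.r_[x[13:15],0]-p for q,p in S])
r=least_squares(f,[192,576,-5,463,-7,9,264]+[0]*8)
print(np.abs(r.fun).max(),r.x.round(1).tolist());np.save('kin.npy',r.x)
E
python3 fit.py
```

```text
17.6145576186247 [240.1, 554.5, -0.7, 467.2, -5.5, -27.2, 277.8, 1.6, 0.1, 2.0, 1.2, -0.0, 4.6, -1.3, -2.9]
```

```bash
cat >> h.py <<'E'
def Rd(az): # tool pointing down, tool z at azimuth az deg
    a=np.radians(az);z=np.array([np.cos(a),np.sin(a),0]);y=np.array([0,0,-1.]);x=np.cross(y,z)
    return np.c_[x,y,z]
def snap(manip,n,name):
    c=manip.get_calibration(n);im,d=manip.read_camera(n)
    np.savez('pics/%s.npz'%name,im=im,d=d,mtx=c['mtx'],T=c['world_from_camera']);cv2.imwrite('pics/%s.png'%name,im[:,:,::-1])
E
python3 - <<'E'
from workcell import manip
from h import *
from kin import chain
x=np.load('kin.npy')
def fk(q): return chain(np.array(q)+np.r_[x[7:13],0],list(x[:7])+[-1,-1,-1,-1])[0]
for p,az in [((600,-150,440),-20),((610,120,440),-12),((520,270,380),-12)]:
    q=manip.inverse_kinematics(p,Rd(az));print(np.round(q,1) if q is not None else None);print(fk(q).round().tolist() if q is not None else '')
E
```

```text
[ 30.5  18.3 -28.1  78.8   8.5  85.  -17.1]
[[0.0, 0.0, 240.0], [147.0, -93.0, 767.0], [609.0, -144.0, 719.0], [606.0, -146.0, 440.0]]
[ 18.1  22.6 -48.2  77.6  16.7  87.1 -40.8]
[[0.0, 0.0, 240.0], [201.0, -72.0, 752.0], [621.0, 128.0, 719.0], [619.0, 125.0, 440.0]]
[ 14.2  25.6 -64.9  88.   23.3  81.3 -64. ]
[[0.0, 0.0, 240.0], [230.0, -66.0, 740.0], [533.0, 281.0, 659.0], [531.0, 277.0, 380.0]]
```

Run:
```python
from workcell import manip
from h import *
q=np.array(manip.sense()['qpos'])
a=q.copy();a[1]=19;a[3]=81;a[5]=80;a[0]=40;a[2]=0
manip.goto_joints(a);print(manip.sense()['t'],manip.sense()['tool_pos'])
a[0]=-25;a[6]=-35
manip.goto_joints(a);print(manip.sense()['t'],manip.sense()['tool_pos'])
q=manip.inverse_kinematics((515,275,380),Rd(-12));print(q)
manip.gripper_close();print(manip.sense()['t'],manip.sense()['opening'])
manip.move_to((515,275,380),Rd(-12))
s=manip.sense();print(s['t'],s['tool_pos'],s['opening'],s['tcp_rot'].round(2))
snap(manip,'wrist','w1')
```

```text
1.3333 [ 457.29846852 -450.30392619  398.73761768]
3.7833 [601.3701148  224.77954745 399.76548388]
[-30.46481596  13.64393389  -2.21774782  90.64200202   0.53968036
  75.72450953 -44.75312022]
4.55 -0.18210322023752978
5.0333 [514.28696346 275.49857679 380.29830849] 0.20974360538206385 [[-0.21  0.    0.98]
 [-0.98 -0.   -0.21]
 [-0.   -1.    0.  ]]
```

View pics/w1.png

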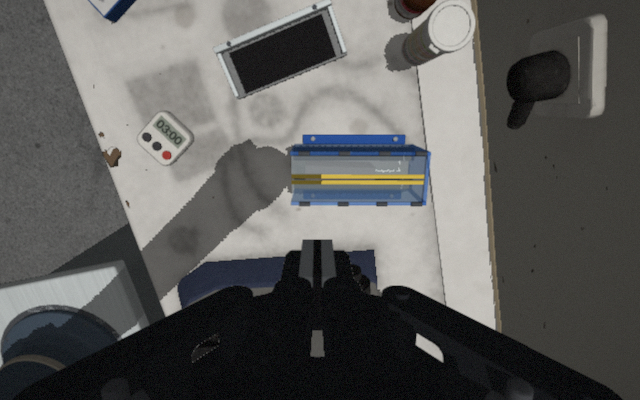

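The wrist image shows the tray at about (282,48), the dispenser with its yellow strips from (292,180) to (424,180), the timer at (163,140), and the closed fingers with wide knuckles behind them.

Run:
```python
from h import *
s=np.load('pics/w1.npz');im=s['im']
cv2.imwrite('pics/w1d.png',cv2.resize(im[120:215,280:440,::-1],None,fx=5,fy=5,interpolation=2))
cv2.imwrite('pics/w1t.png',cv2.resize(im[0:105,205:360,::-1],None,fx=5,fy=5,interpolation=2))
hsv=cv2.cvtColor(im,cv2.COLOR_RGB2HSV)
m=cv2.inRange(hsv,(18,120,40),(35,255,255));m[:165]=0;m[195:]=0;m[:,:285]=0;m[:,435:]=0
v,u=np.nonzero(m);Q=ray(s['mtx'],s['T'],np.c_[u,v],80)[:,:2]
c=Q.mean(0);_,_,V=np.linalg.svd(Q-c);d=V[0]*np.sign(V[0,0]);t=(Q-c)@d
print('yel centre',(c+d*(t.min()+t.max())/2).round(1),np.ptp(t),np.degrees(np.arctan2(d[1],d[0])))
m=(im.max(2)<60).astype(np.uint8);m[100:]=0
n,L,st,ce=cv2.connectedComponentsWithStats(m);l=L[48,282]
cn,_=cv2.findContours((L==l).astype(np.uint8),0,1);r=cv2.minAreaRect(ray(s['mtx'],s['T'],cn[0][:,0],8)[:,:2].astype(np.float32));print(r)
```

```text
yel centre [558.8 240.8] 167.59922528616295 -11.861042415888312
((494.09942626953125, 414.2483215332031), (133.94113159179688, 55.605350494384766), 9.121635437011719)
```

View pics/w1d.png

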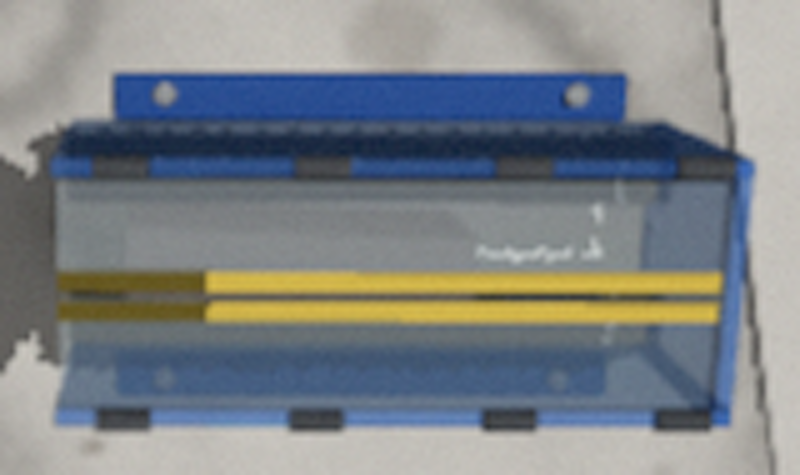

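View pics/w1t.png

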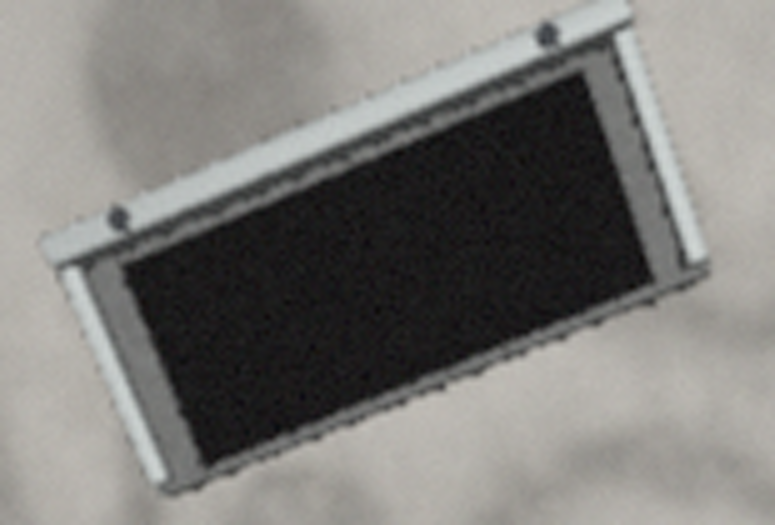

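Run:
```python
from h import *
s=np.load('pics/w1.npz');a=np.load('pics/scene0.npz')
c=np.array([561.3,240.3]);th=np.radians(-11.9);d=np.array([np.cos(th),np.sin(th)]);n=np.array([-d[1],d[0]])
for z in (0,48):
    Q=ray(s['mtx'],s['T'],[(305,179.4),(375.4,179.4),(401,179.4)],z)[:,:2];print(z,((Q-c)@d).round(1),((Q-c)@n).round(1))
# scene pink onto plane y=0
im=a['im'];hsv=cv2.cvtColor(im,cv2.COLOR_RGB2HSV)
m=cv2.inRange(hsv,(160,60,40),(180,255,255))|cv2.inRange(hsv,(0,60,40),(8,255,255))
m[:, :285]=0;m[:,300:]=0;m[:209]=0;m[226:]=0
v,u=np.nonzero(m);o=a['T'][:3,3]
P=ray(a['mtx'],a['T'],np.c_[u,v],0);D=P-o
k=-((o[:2]-c)@n)/(D[:,:2]@n);X=o+D*k[:,None]
# better: rows -> intersect planes x=const; print x for z=0/48 assumption at row extremes
for r in (v.min(),v.max()):
    uu=u[v==r].mean()
    for z in (0,14,48): 
        q=ray(a['mtx'],a['T'],[(uu,r+(-.5 if r==v.min() else .5))],z)[0,:2];print(r,uu,z,((q-c)@d).round(1),((q-c)@n).round(1))
cv2.imwrite('pics/sz2.png',cv2.resize(im[160:235,265:335,::-1],None,fx=8,fy=8,interpolation=2))
b=np.load('pics/w1.npz')
# tray
cc=np.array([494.1,414.2]);t=np.radians(9.1);tx=np.array([-np.sin(t),np.cos(t)]);ty=np.array([-np.cos(t),-np.sin(t)])
# zoom pts: step ends (205?,...) -> rays
for nm,p,z in [('step top corners',[(205+168/5,490/5),(205+708/5,268/5)],8),('fence top inner',[(205+65/5,262/5),(205+635/5,26/5)],22),('rimtops outer',[(205+165/5,485/5),(205+705/5,262/5)],15)]:
    Q=ray(b['mtx'],b['T'],p,z)[:,:2];print(nm,Q.round(1).tolist(),'ang',np.degrees(np.arctan2(*(Q[1]-Q[0])[::-1])),np.linalg.norm(Q[1]-Q[0]))
```

```text
0 [-72.6  34.5  73.5] [-18.6 -18.6 -18.6]
48 [-70.8  25.9  61.1] [-7.8 -7.8 -7.8]
212 294.5 0 -18.6 -6.6
212 294.5 14 -33.5 -4.8
212 294.5 48 -69.8 -0.4
223 292.5 0 -68.0 7.4
223 292.5 14 -82.1 9.0
223 292.5 48 -116.4 12.8
step top corners [[421.2, 372.0], [579.8, 397.5]] ang 9.131587389546633 160.6631409120036
fence top inner [[413.2, 432.2], [570.6, 455.7]] ang 8.498314714100356 159.15995769699998
rimtops outer [[422.3, 373.0], [578.6, 398.3]] ang 9.197592280477826 158.34228515906653
```

View pics/sz2.png

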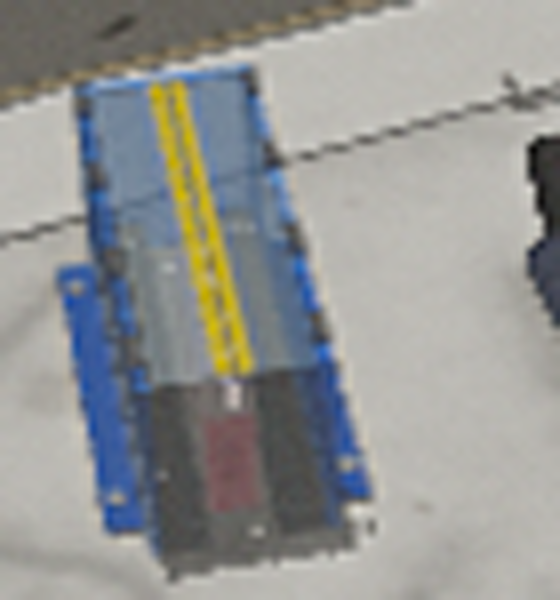

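The carton spans dispenser x from about -70 to +26, and both views agree on the front face. I'll profile the closed gripper from wrist depth to check clearances.

Run:
```python
from h import *
s=np.load('pics/w1.npz')
P=pt(s['mtx'],s['T'],s['d'].astype(float))
tcp=np.array([514.29,275.5,380.3]);R=Rd(-12)
L=(P-tcp)@R
m=(s['d']>0)&(s['d']<300)
L=L[m]
for y0 in range(-80,32,6):
    k=L[(L[:,1]>=y0)&(L[:,1]<y0+6)]
    if len(k)>5: print(y0,len(k),'z',np.percentile(k[:,2],[1,99]).round(0),'x',np.percentile(k[:,0],[1,99]).round(0))
```

```text
-74 1988 z [-20.  17.] x [-20. -18.]
-68 5369 z [-62.  59.] x [-19. -10.]
-62 8529 z [-60.  57.] x [-18.  -4.]
-56 7878 z [-56.  53.] x [-18.   2.]
-50 6775 z [-51.  48.] x [-17.   6.]
-44 3608 z [-47.  44.] x [-17.   8.]
-38 4595 z [-41.  38.] x [-13.   8.]
-32 3813 z [-38.  35.] x [-14.   8.]
-26 2142 z [-33.  30.] x [-14.   9.]
-20 568 z [-22.  19.] x [-14.   7.]
-14 778 z [-8.  5.] x [-11.  11.]
-8 439 z [-15.  12.] x [-12.  -6.]
-2 479 z [-15.  12.] x [-12.  -6.]
4 416 z [-15.  12.] x [-11.  -6.]
10 353 z [-15.  12.] x [-11.  -6.]
16 150 z [-13.  10.] x [-11.  -6.]
```

Plan: insert the closed fingers at dispenser x≈+45, with the jaw direction along the lane. The fingers are slim for only about 37 mm from the tips, so I'll keep the tips near z=33. Then pull along -x.

```bash
cat >> h.py <<'E'
C=np.array([561.3,240.3]);TH=-11.9
def DP(x,y,z):
    a=np.radians(TH);return np.array([C[0]+x*np.cos(a)-y*np.sin(a),C[1]+x*np.sin(a)+y*np.cos(a),z])
O=np.array([500.,383.8]);TT=99.0
def TP(x,y,z):
    a=np.radians(TT);return np.array([O[0]+x*np.cos(a)-y*np.sin(a),O[1]+x*np.sin(a)+y*np.cos(a),z])
def st(manip,l=''):
    s=manip.sense();print(l,'t',round(s['t'],2),'p',s['tool_pos'].round(1),'F',np.round(s['wrist_force'],1),'op',round(s['opening'],1));return s
E
python3 - <<'E'
from workcell import manip
from h import *
manip.move_to(DP(45,0,130),Rd(TH));st(manip)
print(manip.move_linear(DP(45,0,58),rate=70,guard=15));st(manip)
snap(manip,'wrist','w2');snap(manip,'scene','s2')
im=np.load('pics/s2.npz')['im'];cv2.imwrite('pics/s2z.png',cv2.resize(im[110:250,230:360,::-1],None,fx=4.2,fy=4.2,interpolation=2))
E
```

```text
t 6.13 p [606.3 231.8 131.4] F [-0.1  0.4  0.3] op -0.2
False
 t 7.31 p [604.7 230.7  57.3] F [ 0.4 -0.5 -5.6] op -0.3
```

View pics/w2.png

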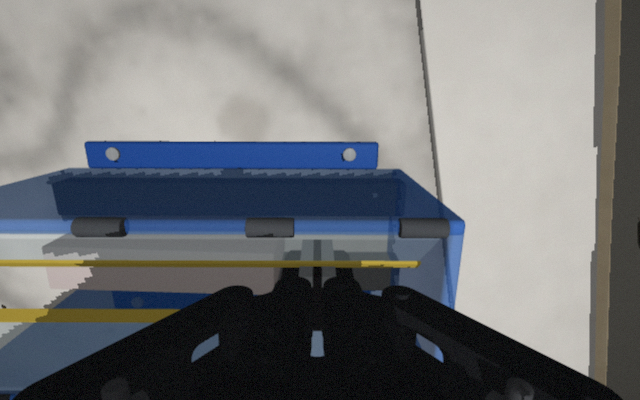

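View pics/s2z.png

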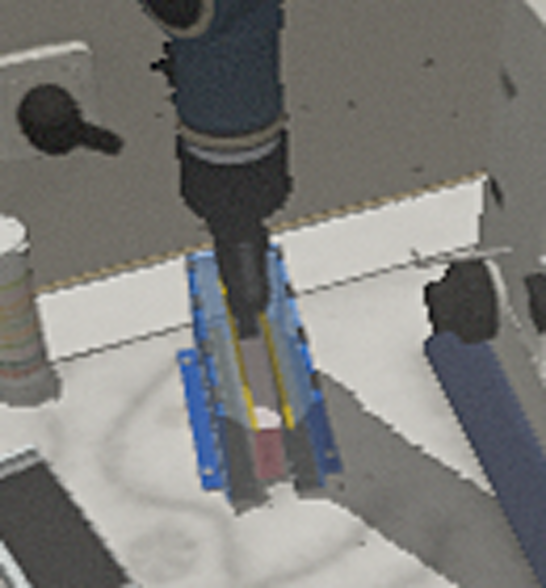

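Both flaps are open, with the fingers behind the carton and the pink end showing at the mouth. Now I pull it out.

Run:
```python
from workcell import manip
from h import *
print(manip.move_linear(DP(-20,0,58),rate=60,guard=15));st(manip)
print(manip.move_linear(DP(-127,0,58),rate=60,guard=15));st(manip)
snap(manip,'wrist','w3');snap(manip,'scene','s3')
im=np.load('pics/s3.npz')['im'];cv2.imwrite('pics/s3z.png',cv2.resize(im[150:290,230:360,::-1],None,fx=4.2,fy=4.2,interpolation=2))
```

```text
False
 t 8.64 p [541.2 244.5  57.8] F [0.7 0.1 1.4] op -0.1
False
 t 10.57 p [437.  266.4  57.9] F [-0.2 -0.7  0.3] op -0.3
```

View pics/s3z.png

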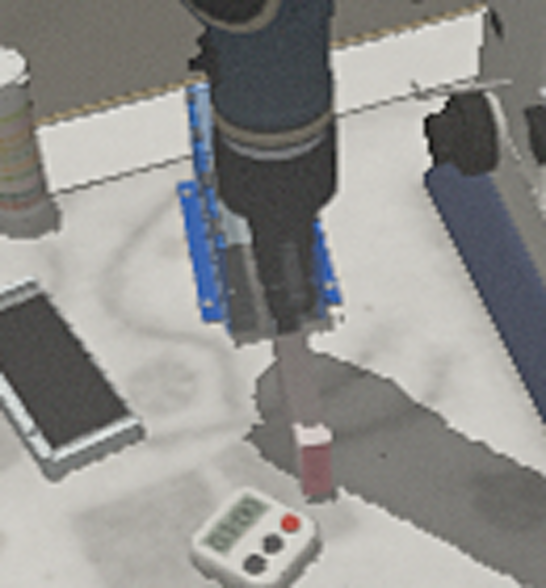

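View pics/w3.png

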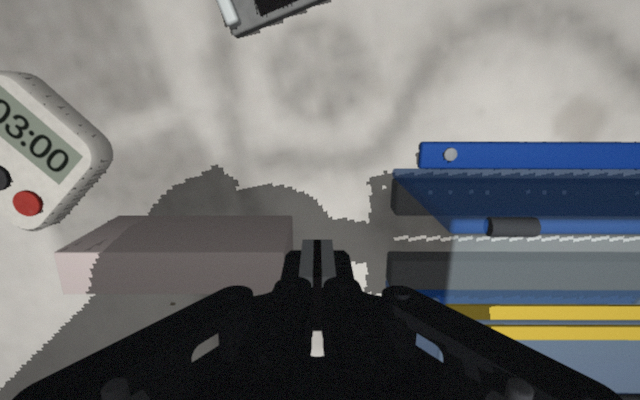

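The carton is out and standing, flaps shut, and it doesn't touch the timer. I'll raise up, rotate for the grasp and measure the carton.

Run:
```python
from workcell import manip
from h import *
manip.move_linear(DP(-127,0,150),rate=150)
manip.open_gripper()
manip.move_to(DP(-155,0,170),Rd(TH+90));s=st(manip);print(np.round(s['qpos'],1))
snap(manip,'wrist','w4')
```

```text
t 13.49 p [409.7 272.1 170. ] F [-0.2  0.2 -0.4] op 85.4
[-21.8  17.1 -19.9 116.6   7.8  47.6  31.9]
```

View pics/w4.png

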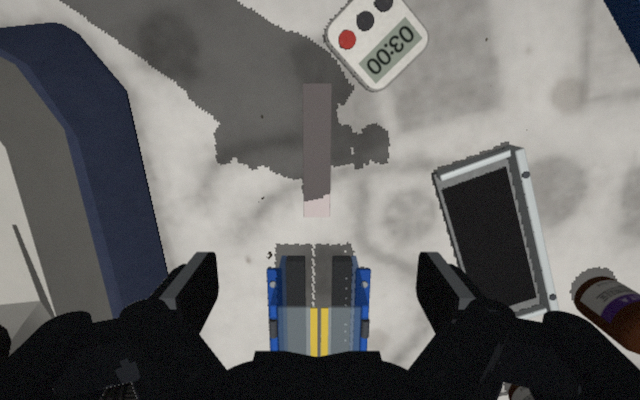

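The carton's top edge appears at (303–331, 84–217), upright and well aligned. The dispenser mouth is at (315,245).

Run:
```python
from h import *
s=np.load('pics/w4.npz')
Q=ray(s['mtx'],s['T'],[(303,83.5),(331,83.5),(304,217),(331,217)],48)[:,:2]
print(Q.round(1).tolist(),'ang',np.degrees(np.arctan2(*(Q[2:].mean(0)-Q[:2].mean(0))[::-1])),'len',np.linalg.norm(Q[2:].mean(0)-Q[:2].mean(0)),'cen',Q.mean(0).round(1))
a=np.radians(TH);e=Q.mean(0)-C;print('disp x,y',e@[np.cos(a),np.sin(a)],e@[-np.sin(a),np.cos(a)])
# tray corners: step line px (433,172)-(458,295)?, re-measure mat
im=s['im'];m=(im.max(2)<45).astype(np.uint8);n,L,stt,ce=cv2.connectedComponentsWithStats(m);l=L[230,490];print(stt[l])
cn,_=cv2.findContours((L==l).astype(np.uint8),0,1);print(cv2.minAreaRect(ray(s['mtx'],s['T'],cn[0][:,0],8)[:,:2].astype(np.float32)))
```

```text
[[326.3, 279.9], [330.2, 298.5], [419.9, 259.7], [424.1, 279.7]] ang -11.719208328528435 len 95.76443803216132 cen [375.1 279.4]
disp x,y -190.22276099084135 -0.08415032331359336
[    0   167   640   233 54871]
((512.671630859375, 252.83688354492188), (668.9871215820312, 246.0481719970703), 78.05091094970703)
```

Run:
```python
from workcell import manip
from h import *
for x in (-190,-184):
    for z in (110,42): print(x,z,np.round(manip.inverse_kinematics(DP(x,0,z),Rd(TH+90)),1))
manip.move_to(DP(-186,0,110),Rd(TH+90));st(manip)
print(manip.move_linear(DP(-186,0,42),rate=80,guard=12));st(manip)
manip.gripper_close();st(manip,'closed')
print(manip.move_linear(DP(-186,0,85),rate=80));s=st(manip);print(np.round(s['qpos'],1))
for p in [(-13,0,100),(-13,0,43)]: print(np.round(manip.inverse_kinematics(TP(*p),Rd(TT)),1))
snap(manip,'scene','s5')
im=np.load('pics/s5.npz')['im'];cv2.imwrite('pics/s5z.png',cv2.resize(im[180:310,220:350,::-1],None,fx=4.2,fy=4.2,interpolation=2))
```

```text
-190 110 [-25.5  20.5 -19.6 122.4  10.8  38.7  25.7]
-190 42 [-28.3  27.3 -16.7 124.7  15.3  29.8  21.6]
-184 110 [-25.1  20.7 -19.4 121.9  10.8  38.9  26.3]
-184 42 [-27.8  27.6 -16.6 124.2  15.3  30.1  22.3]
 t 13.92 p [378.8 278.5 109.5] F [0.1 0.6 0.6] op 85.5
False
 t 14.92 p [379.6 279.   42.4] F [0.1 0.4 0.9] op 85.4
closed t 15.53 p [379.5 278.8  42.3] F [0.3 0.2 2.7] op 19.4
False
 t 16.23 p [379.1 278.4  84.9] F [ 0.1 -0.5 -2.1] op 19.2
[-26.   23.1 -18.7 123.1  12.5  35.6  24.6]
[-23.9  33.7 -22.8 102.   16.9  47.7  44.3]
[-25.1  38.  -21.2 103.5  19.5  42.   42.2]
```

View pics/s5z.png

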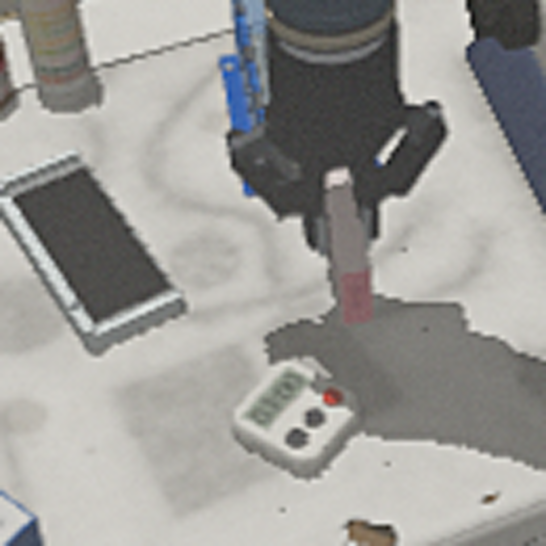

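Run:
```python
from workcell import manip
from h import *
manip.move_to(TP(-35,-4,85),Rd(TT));st(manip)
manip.move_linear(TP(-25,-4,50),rate=100);st(manip)
snap(manip,'wrist','w6');snap(manip,'scene','s6')
im=np.load('pics/s6.npz')['im'];cv2.imwrite('pics/s6z.png',cv2.resize(im[170:290,190:320,::-1],None,fx=4.2,fy=4.2,interpolation=2))
```

```text
t 16.92 p [508.7 349.3  83.7] F [-0.5  0.2 -1.3] op 19.2
 t 17.43 p [507.2 359.8  49.3] F [-0.   0.1 -1.1] op 19.2
```

View pics/w6.png

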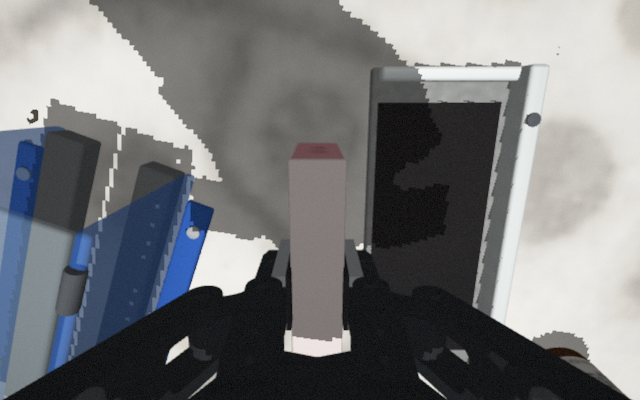

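View pics/s6z.png

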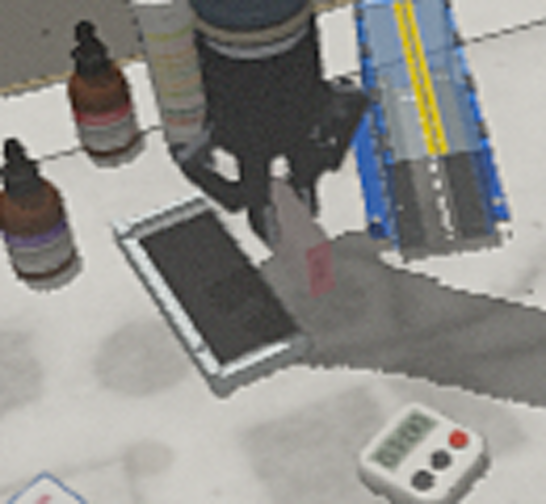

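The wrist image shows the carton held upright at (318,230), with the step edge at about col 374 (row 75) to 368 (row 245). I'll check the step line against my tray frame.

Run:
```python
from h import *
s=np.load('pics/w6.npz')
cv2.imwrite('pics/w6z.png',cv2.resize(s['im'][55:265,280:400,::-1],None,fx=2.8,fy=2.8,interpolation=2))
a=np.radians(TT);tx=np.array([np.cos(a),np.sin(a)]);ty=np.array([-tx[1],tx[0]])
for z,p in [(8,[(371.5,80),(368,240)]),(0,[(371.5,80),(368,240)]),(8,[(373,68)]),(49+8,[(290,160),(344,160)])]:
    Q=ray(s['mtx'],s['T'],p,z)[:,:2]-O;print(z,(Q@tx).round(1),(Q@ty).round(1))
```

```text
8 [-0.2  1.5] [77.2 -0.3]
0 [1.1 2.9] [77.7 -3.7]
8 [0.3] [82.3]
57 [-33.6 -15.7] [49. 49.]
```

View pics/w6z.png

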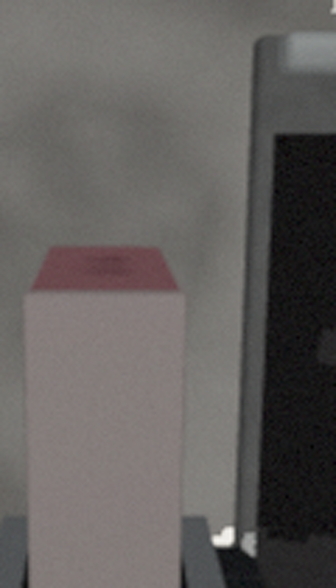

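Run:
```python
from workcell import manip
from h import *
manip.move_linear(TP(-14,-4,50),rate=60)
print(manip.move_linear(TP(-14,-4,42),rate=30,guard=6));st(manip)
manip.open_gripper();manip.wait(0.2);st(manip)
manip.move_linear(TP(-14,-4,120),rate=120);st(manip)
snap(manip,'wrist','w7');snap(manip,'scene','s7')
im=np.load('pics/s7.npz')['im'];cv2.imwrite('pics/s7z.png',cv2.resize(im[170:290,190:320,::-1],None,fx=4.2,fy=4.2,interpolation=2))
```

```text
True
 t 18.18 p [506.5 370.5  42.3] F [ 0.5 -0.2  3.6] op 19.1
 t 19.04 p [505.8 370.2  41.6] F [-0.3  0.5  0.4] op 85.2
 t 19.84 p [505.8 370.1 119.4] F [-0.6  0.   0.6] op 85.4
```

View pics/w7.png

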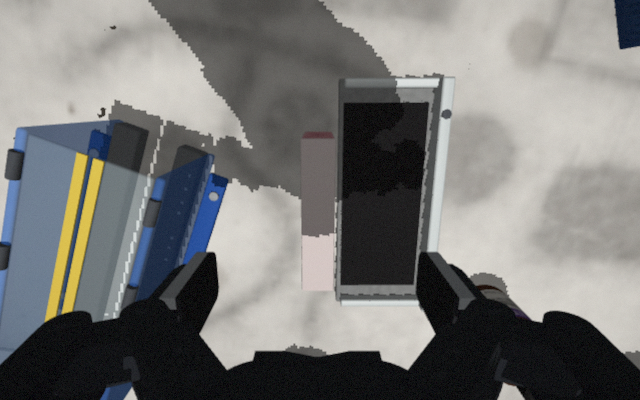

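View pics/s7z.png

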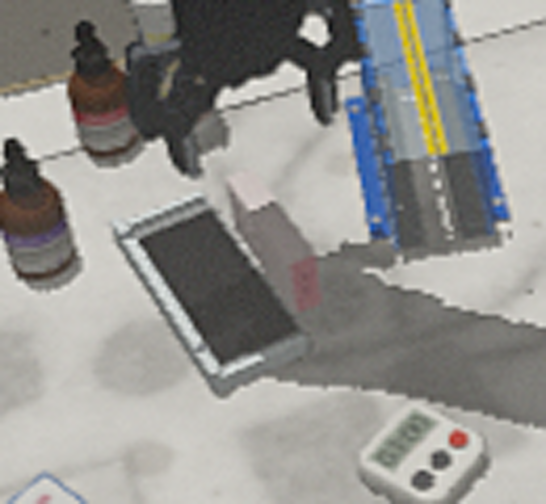

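The carton stands beside the step, with its top at about (302–334, 137–291). I'll check the offset along the step.

Run:
```python
from h import *
s=np.load('pics/w7.npz')
a=np.radians(TT);tx=np.array([np.cos(a),np.sin(a)]);ty=np.array([-tx[1],tx[0]])
for z,p in [(48,[(302,137.5),(334,137.5),(303,291),(334,291)]),(8,[(338,80),(335,304)])]:
    Q=ray(s['mtx'],s['T'],p,z)[:,:2]-O;print(z,(Q@tx).round(1),(Q@ty).round(1))
```

```text
48 [-22.6  -4.7 -23.2  -3.4] [ 48.6  48.6 -48.3 -48.3]
8 [-0.7 -0.2] [ 81.5 -84. ]
```

Run:
```python
from workcell import manip
from h import *
manip.gripper_close()
manip.move_linear(TP(-62,0,120),rate=150)
print(manip.move_linear(TP(-62,0,62),rate=120,guard=10));st(manip)
print(manip.move_linear(TP(-2,0,62),rate=40,guard=12));st(manip)
manip.wait(0.3)
snap(manip,'wrist','w8');snap(manip,'scene','s8')
im=np.load('pics/s8.npz')['im'];cv2.imwrite('pics/s8z.png',cv2.resize(im[170:290,190:320,::-1],None,fx=4.2,fy=4.2,interpolation=2))
```

```text
False
 t 21.82 p [509.7 323.3  62.1] F [ 1.3 -0.2 -0.4] op 0.1
False
 t 23.47 p [500.5 381.5  62. ] F [-0.6 -0.4 -0.5] op 0.2
```

View pics/w8.png

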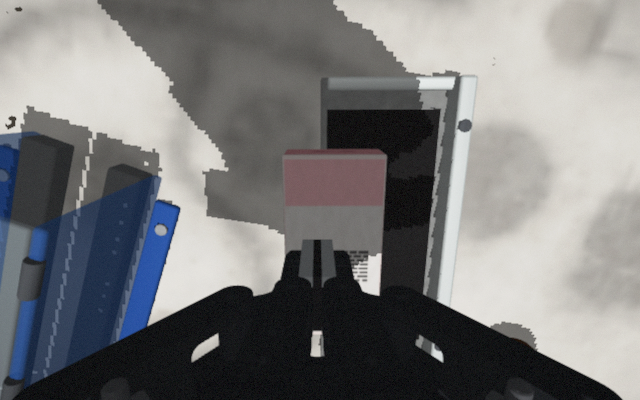

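View pics/s8z.png

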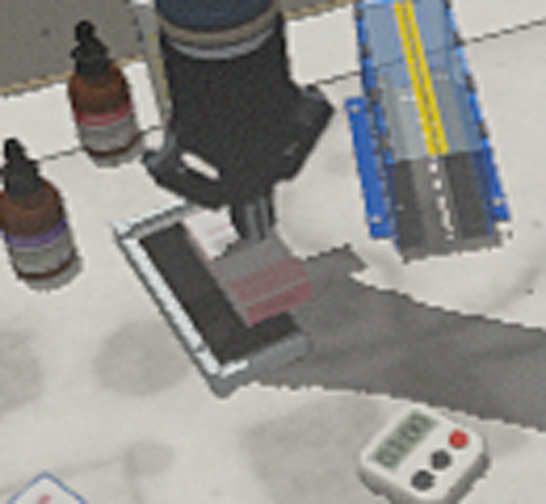

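Run:
```python
from h import *
s=np.load('pics/w8.npz')
a=np.radians(TT);tx=np.array([np.cos(a),np.sin(a)]);ty=np.array([-tx[1],tx[0]])
for z,p in [(28,[(284,157),(386,157),(285,240),(383,240)]),(8,[(320.5,80)])]:
    Q=ray(s['mtx'],s['T'],p,z)[:,:2]-O;print(z,(Q@tx).round(1),(Q@ty).round(1))
P=pt(s['mtx'],s['T'],s['d'].astype(float))
for u,v in [(290,165),(335,165),(380,165),(290,230),(378,235),(430,150)]: print((u,v),P[v-2:v+3,u-2:u+3].mean((0,1)).round(1))
```

```text
28 [-16.9  29.6 -17.5  30.5] [46.9 46.9  6.   6. ]
8 [-0.2] [81.3]
(290, 165) [459.4 363.   28.9]
(335, 165) [454.1 382.4  41.1]
(380, 165) [453.  403.6  28.8]
(290, 230) [490.9 367.3  28.8]
(378, 235) [486.8 409.8  28.7]
(430, 150) [444.3 431.5   9.1]
```

The carton lies flat, with both sides at z≈28.8, and spans tray x from -17 to +30. Now I'll push it home low down, with a force guard.

Run:
```python
from workcell import manip
from h import *
manip.move_linear(TP(-2,0,75),rate=100)
manip.move_linear(TP(-50,0,75),rate=150)
print(manip.move_linear(TP(-50,0,38),rate=100,guard=10));st(manip)
print(manip.move_linear(TP(-12,0,38),rate=40,guard=10));st(manip)
print(manip.move_linear(TP(6,0,38),rate=20,guard=10));st(manip)
manip.wait(0.2);st(manip)
snap(manip,'wrist','w9')
```

```text
True
 t 25.01 p [507.3 338.   38.4] F [0.2 2.2 1.3] op 0.1
False
 t 26.08 p [501.8 372.   37.9] F [ 0.6 -0.3  0.1] op -0.3
True
 t 26.81 p [499.8 383.9  37.5] F [-0.1 -0.3 -0.2] op -0.1
 t 27.01 p [499.5 383.3  36.9] F [-0.7 -0.2 -0.7] op 0.1
```

View pics/w9.png

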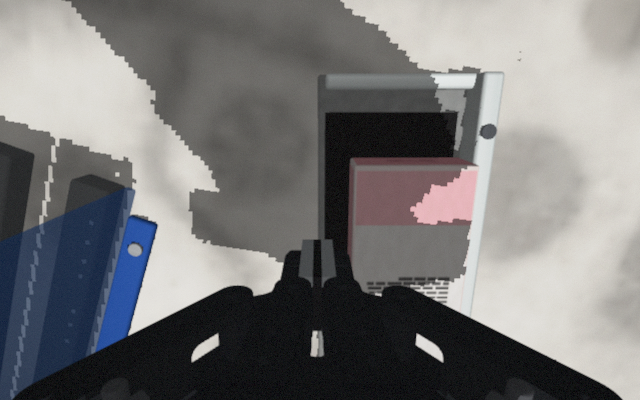

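The guard tripped at finger x≈0.1, which is about where home should be. I'll back off and check from above.

Run:
```python
from workcell import manip
from h import *
manip.move_linear(TP(-30,0,38),rate=80)
manip.move_linear(TP(-30,0,150),rate=150);st(manip)
manip.move_linear(TP(-30,40,230),rate=150);st(manip)
snap(manip,'wrist','w10');snap(manip,'scene','s10')
im=np.load('pics/s10.npz')['im'];cv2.imwrite('pics/s10z.png',cv2.resize(im[150:290,190:330,::-1],None,fx=4.2,fy=4.2,interpolation=2))
```

```text
t 28.48 p [504.1 353.8 149.1] F [-0.5  0.   0.8] op -0.0
 t 29.23 p [465.2 347.4 229.2] F [1.  0.1 0.2] op -0.2
```

View pics/w10.png

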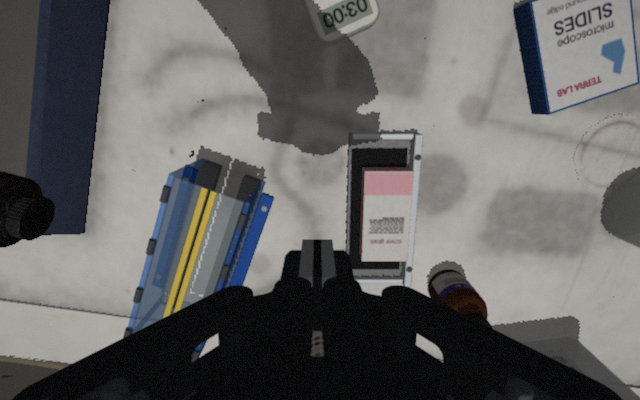

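View pics/s10z.png

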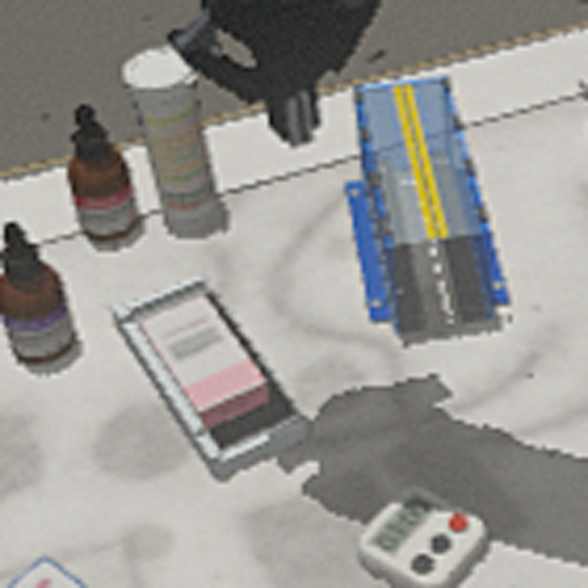

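The carton lies printed side up against the fence, with its top at about (363–412, 168–262) in the wrist view. I'll quantify that.

Run:
```python
from h import *
s=np.load('pics/w10.npz')
cv2.imwrite('pics/w10z.png',cv2.resize(s['im'][125:290,335:435,::-1],None,fx=3.6,fy=3.6,interpolation=2))
a=np.radians(TT);tx=np.array([np.cos(a),np.sin(a)]);ty=np.array([-tx[1],tx[0]])
im=s['im'].astype(int);m=(im.max(2)>110).astype(np.uint8);m=cv2.morphologyEx(m,cv2.MORPH_CLOSE,np.ones((7,7)))
for v in range(172,260,12): 
    r=im[v,350:425].max(1);print(v,r.tolist()[5:])
```

```text
172 [24, 27, 24, 19, 21, 26, 37, 55, 68, 112, 155, 171, 174, 173, 172, 171, 173, 172, 173, 174, 173, 173, 172, 175, 175, 172, 170, 173, 173, 173, 172, 172, 177, 173, 172, 174, 171, 172, 173, 176, 174, 171, 172, 175, 171, 171, 175, 172, 170, 172, 171, 172, 171, 175, 173, 169, 172, 169, 167, 170, 174, 177, 176, 173, 164, 143, 133, 134, 134, 133]
184 [25, 30, 20, 27, 17, 28, 45, 56, 65, 142, 176, 176, 178, 177, 180, 181, 179, 180, 177, 177, 180, 175, 180, 177, 178, 178, 177, 178, 177, 179, 179, 181, 177, 179, 179, 179, 178, 175, 176, 178, 179, 178, 180, 181, 180, 177, 178, 177, 177, 176, 178, 180, 178, 181, 178, 181, 179, 172, 174, 175, 178, 176, 173, 156, 139, 134, 132, 129, 130, 130]
196 [29, 24, 21, 26, 20, 31, 56, 63, 103, 153, 169, 175, 175, 175, 177, 176, 176, 175, 173, 173, 177, 173, 173, 174, 172, 173, 174, 174, 170, 171, 171, 175, 175, 175, 170, 174, 173, 173, 175, 175, 174, 174, 174, 176, 173, 175, 174, 175, 177, 176, 176, 175, 173, 174, 171, 173, 173, 172, 177, 177, 176, 173, 159, 139, 132, 132, 134, 133, 133, 134]
208 [24, 25, 20, 21, 25, 38, 58, 64, 129, 170, 174, 174, 172,
[... 977 characters left out ...]
71]
244 [31, 25, 22, 16, 41, 61, 77, 144, 174, 171, 174, 174, 175, 171, 170, 169, 169, 170, 171, 169, 172, 169, 174, 169, 165, 166, 171, 172, 170, 173, 174, 175, 173, 171, 172, 172, 173, 170, 173, 173, 172, 168, 170, 169, 171, 173, 174, 173, 173, 175, 175, 172, 173, 171, 176, 174, 176, 172, 162, 152, 168, 176, 173, 177, 175, 175, 174, 175, 175, 172]
256 [25, 26, 25, 20, 26, 51, 114, 161, 173, 172, 172, 175, 171, 168, 173, 174, 172, 171, 176, 172, 171, 174, 174, 172, 174, 175, 172, 173, 171, 172, 173, 174, 173, 174, 174, 174, 174, 176, 176, 175, 174, 172, 172, 173, 171, 173, 172, 171, 174, 172, 171, 171, 160, 167, 176, 175, 173, 163, 164, 177, 179, 180, 179, 177, 178, 178, 179, 180, 177, 177]
```

View pics/w10z.png

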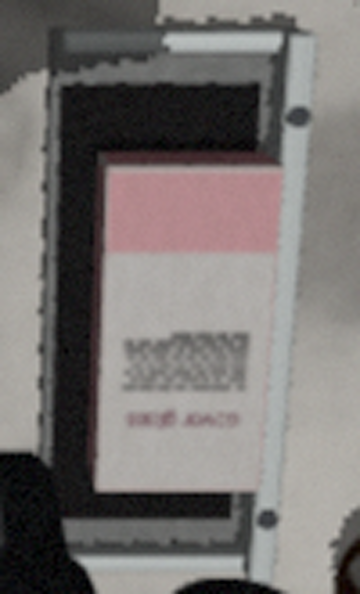

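Run:
```python
from h import *
s=np.load('pics/w10.npz')
a=np.radians(TT);tx=np.array([np.cos(a),np.sin(a)]);ty=np.array([-tx[1],tx[0]])
for n,z,p in [('near',28,[(364.3,172),(361,256)]),('far',28,[(419.3,172),(412.3,256)]),('ends',28,[(390,170.8),(385,261.7)])]:
    Q=ray(s['mtx'],s['T'],p,z)[:,:2]-O;x=Q@tx;y=Q@ty;print(n,x.round(1),y.round(1),'ang',np.degrees(np.arctan2(x[1]-x[0],y[1]-y[0])).round(2))
p=(335+50/3.6,125+30/3.6),(335+45/3.6,125+440/3.6)
Q=ray(s['mtx'],s['T'],p,8)[:,:2]-O;print('step',(Q@tx).round(1),(Q@ty).round(1))
d=np.load('pics/w1.npz');b=np.load('pics/top0.npz')
from workcell import manip
snap(manip,'top','t10')
c=np.load('pics/t10.npz')
D=np.abs(c['im'].astype(int)-b['im']).max(2)
for n,(u,v) in dict(timer=(250,263),violet=(204,166),red=(232,138),strip=(250,130),cup=(428,178),pad=(431,273)).items(): print(n,(D[v-12:v+12,u-12:u+12]>50).sum())
```

```text
near [14.3 14.1] [ 46.8 -41.9] ang -179.92
far [67.4 67.3] [ 46.9 -41.8] ang -179.97
ends [39.  39.4] [ 48.  -48.4] ang 179.79
step [0.2 1.7] [ 82.1 -41. ]
timer 84
violet 373
red 202
strip 0
cup 0
pad 0
```

Run:
```python
from workcell import manip
from h import *
s=st(manip);manip.job_done()
```

```text
t 29.38 p [465.2 347.4 228.7] F [ 0.2 -0.2 -1.2] op -0.2
the job is handed in; nothing more can be done
```

The job is handed in at 29.4 s of the 72 s allowed. The carton is lying printed side up on the tray and pushed home against the fence.

**What I did**
- I pressed both flaps open with the closed fingers and slid the carton out of the open end, still standing. The flaps shut behind it.
- I gripped the carton and stood it about 4 mm from the middle of the step, with the printed top facing away from the tray.
- I tipped it over the step and pushed it home until the force guard stopped the move.

**Last checks, from the wrist and scene cameras**
- **Position:** the near edge is 14.2 mm from the step. That puts the carton's middle at tray x of about 38 mm (allowed 33–41) and y of about 0.
- **Squareness:** it is square to the fence within about 0.3°.
- **Flaps and gripper:** both flaps look shut, and the gripper is well clear at z of about 229 mm.
- **Bystanders:** the timer and both bottles are in the same place in the scene picture.

**Checks that disagreed**
- My fit of the far edge read x of about 67 mm, which is beyond the fence face. It picked up the bright fence rather than the carton, so I used the near edge instead.
- The top-camera comparison showed changed pixels at the timer and both bottles. I put this down to the arm and its shadow, because the scene picture showed no movement.
- One force guard tripped while lowering in free space, with the arm already at the target height. I took it as a motion transient.
- When I pulled it out, the carton coasted about 30 mm farther than planned, without touching the timer.

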